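# Transfer a row of sample vials to another rack in reverse order

### The job

Move the four sample vials from the aluminium rack with the ring cups into the pockets of the grey plastic block rack, one vial to a pocket, in reverse order counted from each rack's black end bar: the vial nearest the bar on the aluminium rack goes into the pocket farthest from the bar on the grey block, the second nearest into the second farthest, and so on. Keep the vials upright all the time and set each one gently down on the floor of its pocket; do not drop it in.

Things in the scene. Friction and masses are not known exactly. Their poses are not given: they have to be found in the camera images.
- cup_rack: Rack full at the start: flat bright aluminium strip 70 x 275 x 6 mm with four grey ring cups, places in a row at y = -93, -31, +31, +93 mm, x = 0. A black bar, 66 x 12 mm, lies across its +y end (y = +142 mm; top 20 mm above the bench). Fixed; any yaw. Origin: on the bench under the middle of the row; x across, y along the row.
- block_rack: Rack empty at the start: grey plastic block 70 x 275 x 16 mm with four pockets, 40 mm wide, 10 mm deep, floor 6 mm above the bench, places in a row at y = -93, -31, +31, +93 mm, x = 0. A black bar, 66 x 12 mm, lies across its +y end (y = +142 mm; top 30 mm above the bench). Fixed; any yaw. Origin: on the bench under the middle of the row; x across, y along the row.
- vial_1: White-capped sample vial, white label, 24 mm diameter, 46 mm tall, about 25 g. Round, may be gripped across any diameter. Origin: centre of its underside; z up its axis. At the start it stands upright in one of the four cups, its underside 6 mm above the bench; which cup is drawn at random.
- vial_2: Green-capped sample vial, white label, 24 mm diameter, 46 mm tall, about 25 g. Round, may be gripped across any diameter. Origin: centre of its underside; z up its axis. At the start it stands upright in one of the four cups, its underside 6 mm above the bench; which cup is drawn at random.
- vial_3: Black-capped, the largest sample vial, white label, 27 mm diameter, 56 mm tall, about 25 g. Round, may be gripped across any diameter. Origin: centre of its underside; z up its axis. At the start it stands upright in one of the four cups, its underside 6 mm above the bench; which cup is drawn at random.
- vial_4: Black-capped, the smallest sample vial, white label, 22 mm diameter, 40 mm tall, about 25 g. Round, may be gripped across any diameter. Origin: centre of its underside; z up its axis. At the start it stands upright in one of the four cups, its underside 6 mm above the bench; which cup is drawn at random.
- cup_1: The cup on the aluminium rack in which vial_1 stands at the start: grey ring, 46 mm outside, 40 mm inside, 10 mm high, open above, top edge 16 mm above the bench; fixed. Origin: centre of its underside (6 mm above the bench). It stays behind and so shows where vial_1 came from.
- cup_2: The cup on the aluminium rack in which vial_2 stands at the start: grey ring, 46 mm outside, 40 mm inside, 10 mm high, open above, top edge 16 mm above the bench; fixed. Origin: centre of its underside (6 mm above the bench). It stays behind and so shows where vial_2 came from.
- cup_3: The cup on the aluminium rack in which vial_3 stands at the start: grey ring, 46 mm outside, 40 mm inside, 10 mm high, open above, top edge 16 mm above the bench; fixed. Origin: centre of its underside (6 mm above the bench). It stays behind and so shows where vial_3 came from.
- cup_4: The cup on the aluminium rack in which vial_4 stands at the start: grey ring, 46 mm outside, 40 mm inside, 10 mm high, open above, top edge 16 mm above the bench; fixed. Origin: centre of its underside (6 mm above the bench). It stays behind and so shows where vial_4 came from.
Mind the look-alikes: they are no part of the job. Leave any red or yellow look-alike of the vial_4 alone.

How it is judged:
By the outcome, as a careful person would: the job done as asked, in the order asked, and still so for the second after the job is handed in, with the robot touching nothing.
It also fails if it takes over 93 s, if anything falls off the work surface, if the arm or the gripper's body presses on something with over 40 N, if the wrist force passes 120 N, or if a joint passes its speed limit or range.

### The arm

A 7-joint arm with a two-finger parallel gripper is mounted at the origin on a cart in front of the work surface, level with it; the furniture and walls round the work are solid. World frame = base frame: x ahead of the robot, y to its left, z up, the work surface at z = 0. Lengths are in m, angles in rad, forces in N, time in s.
With the tool pointing down it reaches from about 0.425 to 0.95 m from the base axis. Payload 4.7 kg.
Tool frame: the origin (TCP) lies on the centre line of the jaws, within the pads' length; the fingertips stand robot.nose_length ahead of it and the grasp point (between the pads) lies 8 mm behind it (robot.nose_length is the distance from the TCP to the fingertips, in m); z points along the fingers, y is the line along which they close (so a half turn about z gives the same grasp; the last joint's range is limited). The gripper opens to 85 mm and grips with 20 to 120 N. Pads are 22 mm wide; open, the fingers measure 114 mm over their backs; the gripper's body (76 mm by 85 mm) begins 54 mm behind the grasp point. The pads swing forward as they close: fully open they stand 13 mm farther back than shut.
Start: joints at [1.232, 0.469, -0.049, 1.532, 0.024, 1.141, -0.082], TCP at [0.206, -0.643, 0.242] pointing down, gripper open.
Joint ranges: [-2.59, 2.59], [-0.33, 1.99], [-1.39, 1.29], [0.1, 2.45], [-1.04, 4.18], [0.21, 1.99], [-2.66, 2.66]. Speed limits (rad/s): [2.57, 2.57, 3.14, 3.14, 3.14, 3.14, 3.14].

### API

Orientations are given as [roll, pitch, yaw] about the fixed x, y, z axes, in that order (R = Rz(yaw) Ry(pitch) Rx(roll)).
In Python, from plant import robot gives the robot as it stands. Calls block until the motion is done:
- robot.goto(position, orientation): joint-space move of the TCP to a pose.
- robot.move_straight(position, vel=0.15, attitude=None, contact_N=None): straight line of the TCP; attitude=None keeps the orientation; vel is the mean speed in m/s. With contact_N (N) it stops when the force on the tool has changed by that much, and returns True; else False.
- robot.move_joints(angles): joint-space move.
- robot.grip(opening, strength=None): opening from 0.0 (shut) to 1.0 (fully open); strength is the grip in N (None keeps the last); returns when the fingers have stopped.
- robot.sleep(seconds).
- robot.inverse_kinematics(position, orientation): joint angles nearest the present ones, or None.
- robot.sense(): the state.
- robot.grab_frame(name): name is "scene" or "top" or "wrist"; returns a dict with "image" (420x560x3 uint8, red, green, blue), "range_z" (420x560 float32, m along the optical axis (not along the pixel's ray), 0 where there is no reading), "fx", "fy", "cx", "cy" (pixels), "R" (3x3) and "t" (3): a world point X has camera coordinates R X + t. Camera axes: x right, y down, z forward; pixel columns grow to the right and rows downward; lengths in m; the calibration is good to about 2 mm. The wrist camera is an equidistant fisheye: a pixel r from the principal point sees the ray r / f radians off the axis. A picture is of the moment at which its call begins.
A pose or a line that the arm cannot do raises robot.IKError and nothing moves.
- robot.close_job(): hands the job in; it is judged then, once.
The state is a dict: "t": time; "joint_pos": joint angles; "joint_velocities": joint speeds; "effort": joint torques, N m; "tcp_pos": TCP position; "tcp_rot": TCP orientation; "wrist_force": force on the tool from outside, world axes, zero at the start; "torque": the same for the moment, N m; "opening": opening from 0.0 (shut) to 1.0 (fully open); "gripper_force": force on a finger pad.
Only numpy, scipy, OpenCV 4.12 (cv2) and the standard library are available. Lean on these libraries where they do the work, as an engineer would, in place of code of your own. Each camera call takes 0.05 s, during which the arm holds its last target. There are 200 camera calls.

## Working session

There is one attempt and no reset: what is moved stays moved. The work goes in short steps, each a Python script; the robot and the scene stay as the last script left them, time stands still between calls to the robot, and variables do not carry over. Pictures are saved under pics/ and viewed, at most 14 in all, crops included, and the job is handed in when it is done.

```bash
mkdir -p pics; ls; python3 - <<'E'
from plant import robot
import cv2,numpy as np
print(robot.nose_length, robot.sense())
for n in("top","scene"):
    f=robot.grab_frame(n); cv2.imwrite(f"pics/{n}0.png",f["image"][:,:,::-1])
    np.savez(f"{n}0.npz",**f); print(n,f["fx"],f["cx"],f["cy"],f["R"],f["t"])
E
```

```text
pics
0.011 {'t': 0.0, 'joint_pos': array([ 1.23211196,  0.46944185, -0.04857566,  1.53368687,  0.02412506,
        1.14100263, -0.08226903]), 'joint_velocities': array([ 0.00117535,  0.00192374,  0.0004016 ,  0.00019311, -0.00028219,
        0.00161169, -0.00165559]), 'effort': array([ 2.64193250e-04, -5.10304964e+01, -4.64405143e-02, -2.37711078e+01,
        1.06549374e-02,  7.47526414e-03, -1.09034292e-05]), 'tcp_pos': array([ 0.20559867, -0.6423379 ,  0.24126406]), 'tcp_rot': array([-3.13964306e+00,  1.03255451e-04,  3.09840176e-01]), 'wrist_force': array([ 0.03310935,  1.19981629, -0.141727  ]), 'torque': array([0.09342328, 0.01698218, 0.01399743]), 'gripper_force': 0.0, 'opening': 0.9997354661004072}
top 433.7418620993666 284.05994894782555 202.26226173730933 [[ 0.01380941 -0.99990159  0.00247367]
 [-0.99562826 -0.01397887 -0.09235238]
 [ 0.09237787 -0.00118752 -0.99572331]] [-0.01920748  0.53347225  0.88950486]
scene 402.3989336805626 281.7914200469121 218.99125204043187 [[-0.67776066 -0.73515321 -0.01379291]
 [-0.31906227  0.31095047 -0.89527039]
 [ 0.66244981 -0.60237825 -0.44530965]] [0.32555587 0.2068343  0.50905981]
```

View pics/top0.png

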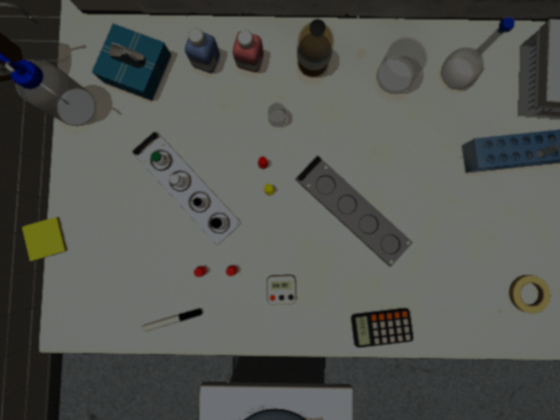

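View pics/scene0.png

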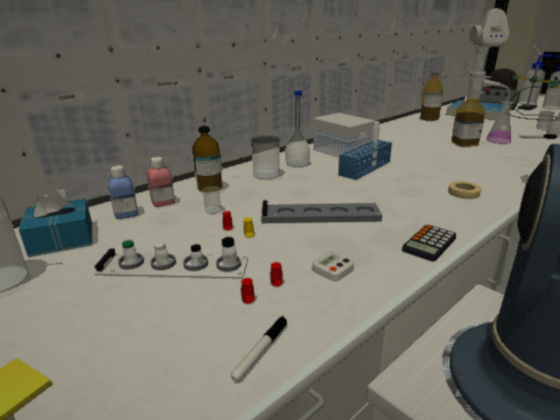

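```bash
python3 - <<'E'
import cv2,numpy as np
im=np.load("top0.npz")["image"][:,:,::-1]
a=cv2.convertScaleAbs(im,alpha=1.5)
for n,(c,r) in dict(cup=(120,120),block=(285,145)).items():
    k=cv2.resize(a[r:r+130,c:c+140],None,fx=4.5,fy=4.5,interpolation=cv2.INTER_CUBIC)
    for i in range(0,140,20): cv2.putText(k,str(c+i),(int(4.5*i),10),0,.35,(0,0,255)); cv2.line(k,(int(4.5*i),12),(int(4.5*i),18),(0,0,255))
    for i in range(20,130,20): cv2.putText(k,str(r+i),(0,int(4.5*i)+4),0,.35,(0,0,255)); 
    cv2.imwrite(f"pics/{n}.png",k)
E
```

```text
(no output)
```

View pics/cup.png

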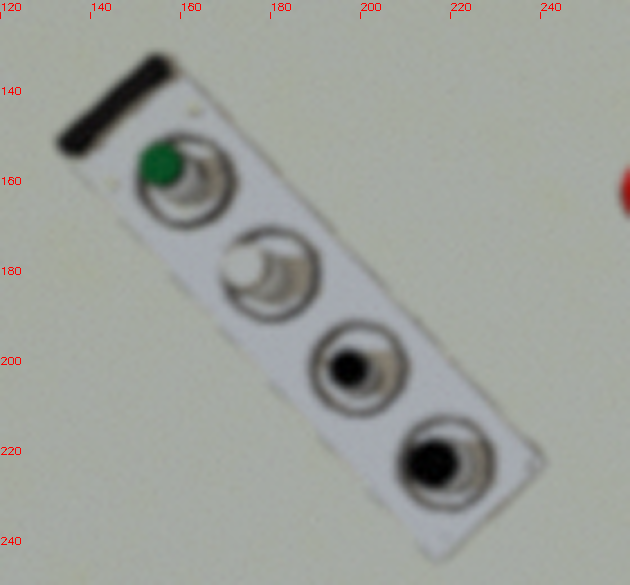

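View pics/block.png

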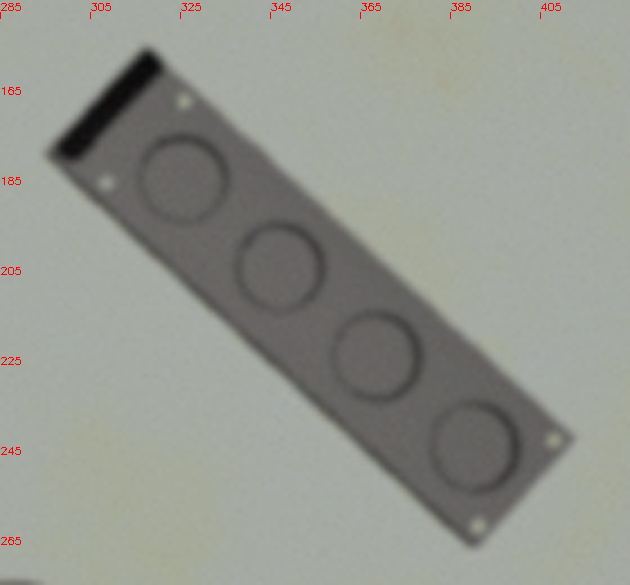

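```bash
cat > h.py <<'E'
import numpy as np
def w(f,u,v,z):
    d=f["R"].T@np.array([(u-f["cx"])/f["fx"],(v-f["cy"])/f["fy"],1]); c=-f["R"].T@f["t"]
    return c+d*(z-c[2])/d[2]
E
python3 - <<'E'
from h import *
np.set_printoptions(precision=4,suppress=True)
f=np.load("top0.npz"); D=f["range_z"]
P=lambda o,x,y,z:w(f,o[0]+x/4.5-.4,o[1]+y/4.5-.4,z)
s=np.array([-93,-31,31,93])/1e3
def fit(p):  # p listed from bar side: s desc
    p=np.array(p)[:,:2]; c=p.mean(0); d=(-s)@p/(s@s); print("centre",c,"scale",np.linalg.norm(d),"yaw of +y axis",np.arctan2(d[1],d[0])); u=d/np.linalg.norm(d); q=c+np.outer(-s,u); print(q,"res mm",(p-q)*1e3); return q
q=fit([P((120,120),x,y,.016) for x,y in((187,181),(269,274),(359,368),(447,463))])
v=np.array([P((120,120),x,y,z) for x,y,z in((160,164,.052),(243,266,.052),(347,370,.046),(431,463,.062))])
print("vials",v,"off mm",(v[:,:2]-q)*1e3)
fit([P((285,145),x,y,.016) for x,y in((183,179),(280,267),(377,357),(474,447))])
C=-f["R"].T@f["t"]
for o,x,y in(((120,120),160,164),((120,120),243,266),((120,120),347,370),((120,120),431,463),((285,145),183,179),((285,145),474,447)):
    u,vv=round(o[0]+x/4.5-.4),round(o[1]+y/4.5-.4); d=np.median(D[vv-1:vv+2,u-1:u+2])
    print((f["R"].T@np.array([(u-f["cx"])/f["fx"]*d,(vv-f["cy"])/f["fy"]*d,d])+C))
E
```

```text
centre [0.5559 0.1899] scale 0.9917066235238126 yaw of +y axis 0.7678492917871689
[[0.6228 0.2545]
 [0.5782 0.2114]
 [0.5336 0.1684]
 [0.489  0.1253]] res mm [[-0.5871 -1.3068]
 [-0.1587  1.0679]
 [ 0.2292 -0.0012]
 [ 0.5166  0.24  ]]
vials [[0.6232 0.2555 0.052 ]
 [0.5765 0.2157 0.052 ]
 [0.5301 0.168  0.046 ]
 [0.4874 0.1259 0.062 ]] off mm [[ 0.3555  1.0426]
 [-1.6914  4.3149]
 [-3.5284 -0.3916]
 [-1.6004  0.5713]]
centre [ 0.5118 -0.168 ] scale 0.9971432407371091 yaw of +y axis 0.8321223232023489
[[ 0.5744 -0.0993]
 [ 0.5327 -0.1451]
 [ 0.4909 -0.191 ]
 [ 0.4492 -0.2368]] res mm [[-0.2922 -0.0082]
 [ 0.149  -0.2537]
 [-0.0177 -0.1228]
 [ 0.1609  0.3847]]
[0.6233 0.2559 0.0518]
[0.5763 0.2155 0.0498]
[0.5297 0.1674 0.0461]
[0.4884 0.1267 0.0618]
[ 0.5764 -0.0997  0.0052]
[ 0.4492 -0.239   0.006 ]
```

```bash
python3 - <<'E'
import cv2
im=cv2.imread("pics/scene0.png")
cv2.imwrite("pics/sc.png",cv2.resize(im[230:290,90:255],None,fx=4.8,fy=4.8,interpolation=cv2.INTER_CUBIC))
from plant import robot
import numpy as np
for p,y in(((.6232,.2555),.768),((.487,.126),.768),((.574,-.099),.832),((.449,-.237),.832)):
  for k in(0,-np.pi):
    for z in(.031,.15): print(p,k,z,np.round(robot.inverse_kinematics([*p,z],[np.pi,0,y+k]),2) if robot.inverse_kinematics([*p,z],[np.pi,0,y+k]) is not None else None)
E
```

```text
(0.6232, 0.2555) 0 0.031 [-0.02  0.79 -0.65  1.67  0.59  0.89 -1.71]
(0.6232, 0.2555) 0 0.15 [ 0.11  0.72 -0.89  1.59  0.6   1.12 -1.72]
(0.6232, 0.2555) -3.141592653589793 0.031 [ 0.25  1.06 -1.19  1.65  1.05  1.2   1.13]
(0.6232, 0.2555) -3.141592653589793 0.15 [ 0.25  0.87 -1.18  1.58  0.84  1.27  1.26]
(0.487, 0.126) 0 0.031 [ 0.18  0.59 -0.66  2.08  0.59  0.66 -1.68]
(0.487, 0.126) 0 0.15 [ 0.42  0.47 -0.96  1.99  0.48  0.92 -1.6 ]
(0.487, 0.126) -3.141592653589793 0.031 [ 0.51  0.86 -1.19  2.07  1.01  0.98  1.1 ]
(0.487, 0.126) -3.141592653589793 0.15 [ 0.55  0.58 -1.17  1.99  0.64  1.01  1.4 ]
(0.574, -0.099) 0 0.031 [ 0.39  0.62 -0.39  1.91  0.35  0.69 -0.95]
(0.574, -0.099) 0 0.15 [ 0.48  0.46 -0.5   1.83  0.28  0.91 -0.89]
(0.574, -0.099) -3.141592653589793 0.031 [ 0.88  0.96 -1.19  1.88  1.03  1.08  1.66]
(0.574, -0.099) -3.141592653589793 0.15 [ 0.9   0.73 -1.18  1.81  0.74  1.13  1.86]
(0.449, -0.237) 0 0.031 [ 0.64  0.52 -0.3   2.09  0.28  0.58 -0.59]
(0.449, -0.237) 0 0.15 [ 0.71  0.33 -0.37  2.01  0.16  0.83 -0.49]
(0.449, -0.237) -3.141592653589793 0.031 [ 1.25  0.87 -1.19  2.05  1.02  0.98  1.91]
(0.449, -0.237) -3.141592653589793 0.15 [ 1.28  0.59 -1.17  1.98  0.65  1.02  2.2 ]
```

View pics/sc.png

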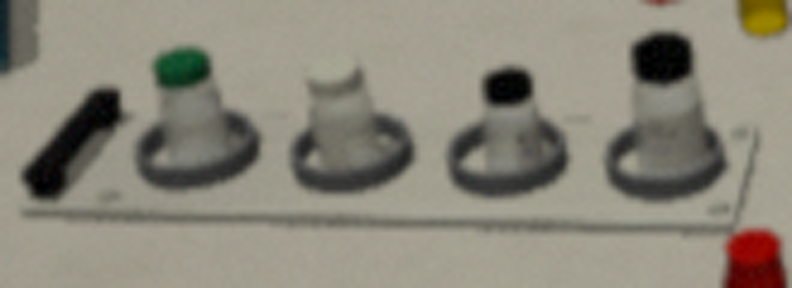

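```bash
cat >> h.py <<'E'
from plant import robot
pi=np.pi; YC,YB=.768,.832; Z=.13
V=[(.6232,.2555),(.5765,.2157),(.5300,.1678),(.4878,.1262)]      # from the bar
T=[(.4492,-.2368),(.4909,-.1910),(.5327,-.1451),(.5744,-.0993)]  # farthest from bar first
H=[.028,.028,.028,.034]
def log(m):
    s=robot.sense(); print(m,"t%.1f"%s["t"],np.round(s["tcp_pos"],4),"open %.3f F %.1f"%(s["opening"],s["gripper_force"]),np.round(s["wrist_force"],1))
def pick(i):
    robot.move_straight([*V[i],H[i]],.12); log("at")
    robot.grip(0,25); log("gripped")
    robot.move_straight([*V[i],Z],.12)
    log("up")
def carry(i):
    robot.move_straight([*T[i],Z],.22,attitude=[pi,0,YB])
    robot.move_straight([*T[i],H[i]+.006],.12); log("above")
def place(i):
    c=robot.move_straight([*T[i],H[i]-.002],.015,contact_N=3); log(f"contact {c}")
    robot.grip(.6); robot.move_straight([*T[i],Z],.15); log("released")
def snap(n,name):
    import cv2
    f=robot.grab_frame(n); cv2.imwrite(f"pics/{name}.png",f["image"][:,:,::-1]); return f
E
python3 - <<'E'
from h import *
import cv2
robot.grip(.6)
robot.goto([*V[0],Z],[pi,0,YC]); log("start")
pick(0); 
f=snap("wrist","w1"); g=snap("scene","s1")
cv2.imwrite("pics/s1c.png",np.hstack([g["image"][:,:400,::-1],f["image"][:,80:480,::-1]]))
E
```

```text
start t4.0 [0.6237 0.2545 0.1299] open 0.598 F 0.0 [-0.3  0.3 -0.2]
at t5.0 [0.6237 0.256  0.0289] open 0.598 F 0.0 [ 1.1  0.2 -0.5]
gripped t5.4 [0.6237 0.2558 0.029 ] open 0.261 F 24.6 [-0.  -0.3  3.6]
up t6.4 [0.6227 0.255  0.129 ] open 0.260 F 24.5 [-1.2  0.5 -0.4]
```

View pics/s1c.png

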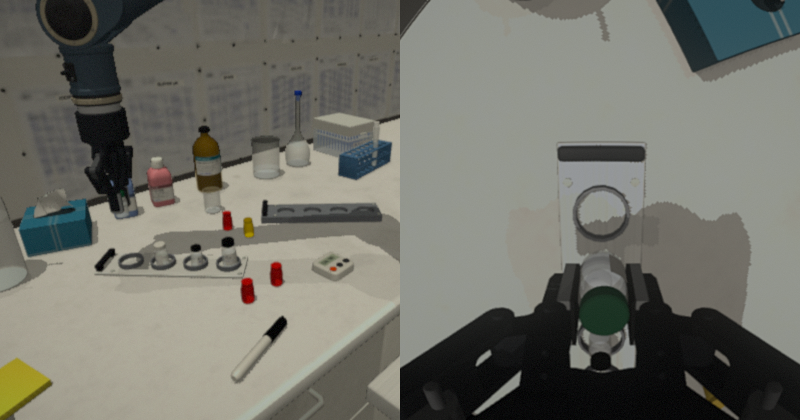

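The green vial is held upright between the pads (about px 600,300 in the right half), and its cup stands empty at (131,261) on the left. Placing it.

```bash
python3 - <<'E'
from h import *
import cv2
carry(0); place(0)
f=snap("wrist","w2"); g=snap("top","t2")
k=cv2.resize(g["image"][140:280,280:420,::-1],(420,420))
cv2.imwrite("pics/c2.png",np.hstack([k,f["image"][:,90:470,::-1]]))
E
```

```text
above t9.9 [ 0.4498 -0.2368  0.0345] open 0.260 F 24.5 [ 0.1 -1.2 -0.4]
contact True t10.4 [ 0.4494 -0.237   0.0289] open 0.260 F 24.7 [-0.9 -0.2  5. ]
released t11.6 [ 0.4484 -0.2368  0.1293] open 0.598 F 0.0 [-0.6  0.9 -0.3]
```

View pics/c2.png

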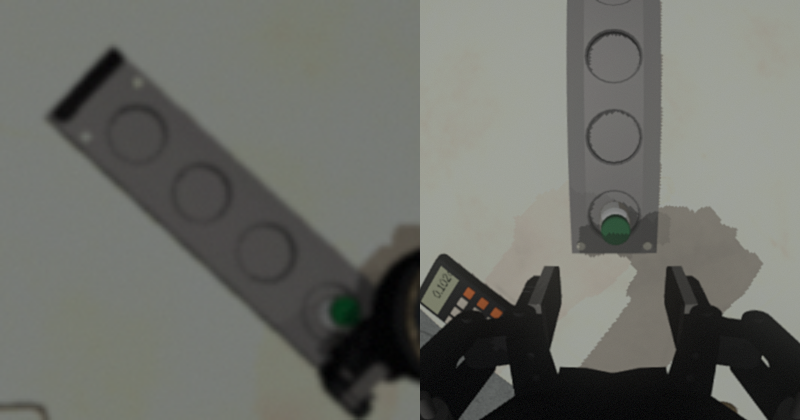

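The green vial stands in the farthest pocket: left px (345,310), right px (615,225). Contact came at the expected height. I'll run the other three, stopping if a grasp is empty or a contact comes early.

```bash
python3 - <<'E'
from h import *
import cv2
for i in(1,2,3):
    robot.move_straight([*V[i],Z],.22,attitude=[pi,0,YC]); pick(i)
    s=robot.sense(); assert .18<s["opening"]<.36 and s["gripper_force"]>15, "grasp"
    carry(i); z0=robot.sense()["tcp_pos"][2]; assert abs(z0-H[i]-.006)<.002
    place(i)
robot.move_straight([.45,-.05,.25],.25); log("clear")
snap("wrist","w3"); f=snap("top","t3"); g=snap("scene","s3")
cv2.imwrite("pics/c3.png",np.hstack([cv2.resize(f["image"][130:280,270:420,::-1],(400,400)),cv2.resize(g["image"][170:270,250:400,::-1],(400,400))]))
E
```

```text
at t15.0 [0.577  0.2162 0.0288] open 0.603 F 0.0 [ 0.1 -0.3  0.6]
gripped t15.3 [0.5769 0.216  0.0289] open 0.257 F 24.7 [-0.8 -0.7  4.8]
up t16.3 [0.576  0.2152 0.1291] open 0.260 F 24.5 [-0.4 -0.1 -0.4]
above t19.3 [ 0.4915 -0.1909  0.0345] open 0.259 F 24.5 [-0.1 -0.8  0.3]
contact True t19.7 [ 0.4912 -0.1913  0.0289] open 0.256 F 24.7 [-1.1 -0.5  5.4]
released t21.0 [ 0.4902 -0.1911  0.1293] open 0.603 F 0.0 [-0.1  0.1 -0.7]
at t23.8 [0.5305 0.1682 0.0287] open 0.597 F 0.0 [ 0.2 -0.1 -1.2]
gripped t24.1 [0.5305 0.168  0.0288] open 0.232 F 25.1 [-1.  -0.2  5.3]
up t25.1 [0.5295 0.1674 0.1292] open 0.234 F 24.5 [ 0.2  0.2 -0.5]
above t27.6 [ 0.5334 -0.1449  0.0346] open 0.238 F 24.5 [ 0.2  0.2 -0.2]
contact True t28.1 [ 0.533  -0.1453  0.0288] open 0.228 F 25.0 [-0.7 -0.6  4.9]
released t29.3 [ 0.532  -0.1453  0.1292] open 0.598 F 0.0 [-0.1  0.1 -0.4]
at t31.7 [0.4883 0.1265 0.0345] open 0.599 F 0.0 [ 1.  -0.5  0. ]
gripped t32.0 [0.4883 0.1264 0.0348] open 0.298 F 24.7 [-2.2 -0.2  6.1]
up t33.0 [0.4873 0.1258 0.1293] open 0.298 F 24.5 [-0.4  0.2 -0.7]
above t35.1 [ 0.5751 -0.0991  0.0406] open 0.295 F 24.5 [ 0.8  0.1 -1.1]
contact True t35.5 [ 0.5747 -0.0994  0.0349] open 0.295 F 25.1 [0.4 0.8 4.5]
released t36.7 [ 0.5737 -0.0996  0.1292] open 0.603 F 0.0 [ 0.   0.1 -0.7]
clear t37.6 [ 0.45   -0.0508  0.2493] open 0.605 F 0.0 [-0.4  0.6  0.6]
```

View pics/c3.png

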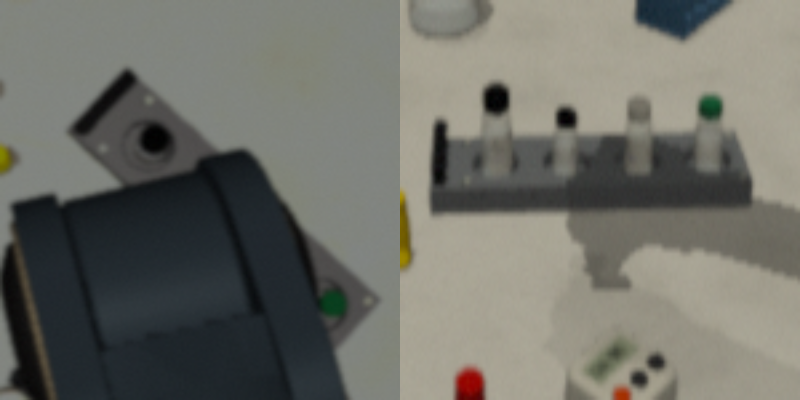

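The right half shows all four vials upright in the block. From the bar they are large black (496,130), small black (566,140), white (638,135) and green (710,135). This is the reverse order asked for, and the arm is clear.

```bash
python3 -c "
from plant import robot
robot.sleep(.5); print(robot.close_job())"
```

```text
the job is handed in; nothing more can be done
None
```

All four vials stand upright in the grey block rack in reverse order, each set down gently on contact with its pocket floor, and the job was handed in at about 38 s.

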